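# Open the specimen case and hold the loupe at focus over the round mount

## Robot

A 7-joint arm with a two-finger parallel gripper is mounted at the origin on the work surface. World frame = base frame: x ahead of the robot, y to its left, z up, the work surface at z = 0. Lengths are in m, angles in rad, forces in N, time in s.
With the tool pointing down it reaches from about 0.4 to 0.85 m from the base axis. Payload 10.4 kg.
Tool frame: the origin (TCP) lies at the very end of the fingers, on their centre line; the grasp point (between the pads) lies 19 mm behind it; x points along the fingers, z is the direction in which the jaws open and shut, and the axes are right-handed (so a half turn about x gives the same grasp; the last joint's range is limited). The gripper opens to 85 mm and grips with 20 to 120 N. Pads are 22 mm wide; open, the fingers measure 114 mm over their backs; the gripper's body (76 mm by 85 mm) begins 54 mm behind the grasp point. The pads swing forward as they close: fully open they stand 13 mm farther back than shut.
Start: joints at [1.113, 0.332, -0.065, 1.46, 0.022, 1.35, -0.088], TCP at [0.263, -0.567, 0.231] pointing down, gripper open.
Joint ranges: [-2.6, 2.6], [-0.5, 2.12], [-1.47, 1.34], [0.16, 2.42], [-1.27, 4.41], [0.06, 2.06], [-2.6, 2.6]. Speed limits (rad/s): [2.22, 2.22, 2.79, 2.79, 3.14, 3.14, 3.14].

## Interface

Orientations are given as a 3x3 rotation matrix whose columns are the frame's x, y, z axes.
In Python, from cell import r gives the robot as it stands. The module is installed in compiled form; this text tells all that it offers.
- The arm moves only by the tool jog_arm, never from a script. Its argument "targets" is a list of rows, each an object of numbers: "ax", "ay", "az": the turn, a rotation vector about the tool's x, y, z in rad; "dx", "dy", "dz": the shift along the tool's x, y, z in cm; "jaw": the opening, from -1 (shut) to 1 (fully open). A call has 1 to 12 rows; each row shifts and turns the commanded pose from where the row before left it, along the tool's axes as they then stand; what a row does not reach is not made up. A row lasts 1/12 s, in which the tool goes at most 41.7 mm and 7.16 degrees, less where a joint would pass 70% of its speed; a pose out of reach is approached as far as the arm can. A call with a gripper value outside its range is refused whole. The fingers move at their own pace and stop on an object; "force" is the grip in N (left out, the last holds). Time passes only in rows, so rows that do not move let the fingers close. It gives the time, the measured TCP pose, the force and the opening at its end, in the units of the state.
- r.observe(): the state, without advancing time (a new reading comes with each control period).
- r.get_image(name): name is "scene" or "side" or "wrist"; returns the picture (384x512x3 uint8, red, green, blue); there is no depth.
- r.camera_params(name): a dict with "intrinsics" (3x3 intrinsics, pixels), "rvec" (rotation vector, rad) and "tvec" (3), from world to camera coordinates, as OpenCV has them. Camera axes: x right, y down, z forward; pixel columns grow to the right and rows downward; lengths in m; the calibration is good to about 2 mm. A picture is of the moment at which its call begins: read the wrist's pose just before it. camera_params takes no time and is no camera call; for the wrist camera it gives the pose at the moment of the call.
- r.hand_in(): hands the job in, once; it reports no verdict.
The state is a dict: "time": time; "qpos": joint angles; "joint_vel": joint speeds; "tau": joint torques, N m; "ee_pos": TCP position; "ee_rot": TCP orientation; "force": force on the tool from outside, world axes, zero at the start; "torque": the same for the moment, N m; "grip_width": finger opening in m.
Only numpy, scipy, OpenCV 4.12 (cv2) and the standard library are available. Lean on these libraries where they do the work, as an engineer would, in place of code of your own. Each camera call takes 0.05 s, during which the arm holds its last target. There are 200 camera calls.

## Task

Fold the specimen case's cover up by its tab until it stands straight up on its hinge, and leave it there. Then pick up the loupe by its handle and hold it level in the air, its lens centred above the round mount at the height marked by the pointer on the gauge post. Finish while still holding it there, steady and touching nothing else; do not shift the mounts, the pointer or anything else on the bench.

Things in the scene. Friction and masses are not known exactly. Their poses are not given: they have to be found in the camera images.
- case: Grey open-topped specimen case fixed to the bench; box 120 (x) x 150 (y) x 36 mm tall, walls and floor 5 mm thick. Origin under the centre of the box, on the bench; z up. Its y axis points to the hinged side; on its +x side a 10 mm round gauge post, 164 mm tall, stands 98 mm from the origin (y = -12 mm) on a 12 mm high foot. Inside lie the two mounts, out of sight under the cover until it is opened
- cover (a joint): Angle of the case's flat aluminium cover (120 x 150 x 6 mm) about its hinge, rad: 0 = shut flat on the case, 1.57 = standing straight up, stop at 2.3. The hinge runs along the case's x axis on its +y rim, 75 mm from the case origin, 36 mm above the bench. Stiff hinge (0.2 N m): the cover stays wherever it is left; it starts shut or slightly raised
- cover_hinge (a point): Middle of the cover's hinge line; x along the hinge line
- cover_tab (a point): Grip point in the black tab on the cover's free edge, 172 mm from the hinge. The tab is 20 mm wide along the hinge direction, 12 mm thick and stands out 40 mm past the edge, so with the cover shut it sticks out level from the case's -y side, 42 mm above the bench; with the cover upright it is its top, 208 mm above the bench
- pointer (a joint): Height setting of the pointer on the gauge post, m (0 = tip 85 mm above the bench, 0.045 = 130 mm); clamped by friction (4 N), not to be moved
- pointer_tip (a point): Tip of the flat steel pointer (4 mm thick, 6 mm wide) that sticks out level from the gauge post towards the case, 66 mm from the case origin along the case's x. Its height marks the focal height
- round_mount: Round steel specimen mount (disc 38 mm across, 12 mm tall, small white chip on top) lying on the case floor, 5 mm above the bench; origin under its centre. The one to look at
- oblong_mount: Oblong steel specimen mount (block 50 (x) x 34 (y) x 12 mm, small white chip on top) beside the round one in the case, their centres about 47 mm apart along the case's y; which is nearer the hinge varies. Origin under its centre
- loupe: Hand loupe, about 0.1 kg, lying flat on the bench, lens level, z up. Straight black handle 14 mm wide, 22 mm tall, 100 mm long (x from -54 to +46 mm), origin on its underside near its middle; the steel lens ring (56 mm across, 14 mm tall, undersides flush) has its centre 85 mm from the origin along x. It balances about 21 mm from the origin towards the lens
- lens_center (a point): Centre of the loupe's lens, 85 mm along x from the loupe's origin and 7 mm above the loupe's underside
- vial: small capped amber vial, 36 mm across, 50 mm tall; origin under its centre. Leave it alone
- dish: closed clear flat dish, 86 mm across, 14 mm tall; origin under its centre. Leave it alone
- screwdriver: grey-handled screwdriver lying down, 160 mm long, along its x axis. Leave it alone
- bottle: white bottle, 60 mm across, 130 mm tall; origin under its centre. Leave it alone
- puck: dark steel weight, 44 mm across, 40 mm tall with a 20 mm knob; origin under its centre. Leave it alone
- carton: fixed cardboard dispenser box, 110 (x) x 220 (y) x 80 mm tall; origin under its centre. Leave it alone
- tip_rack: fixed grey rack of pipette tips, 85 (x) x 120 (y) x 51 mm tall; origin under its centre. Leave it alone
Things that resemble listed ones, but are neither listed nor needed, are in the scene too. What is shaped like the loupe but orange is not meant.

How it is judged:
On the way, in this order (a step that is already met when the one before it is completed fails the run):
1. the cover stands straight up (within about 10 degrees) (value of joint cover between 1.4 and 1.74 rad), for 0.3 s.
2. the loupe is held clear of the bench, the cover still upright and let go (all of step 1 and contact force between loupe and the fingers above 1 N and height (world z) of lens_center above 0.04 m and contact force between case and the fingers below 0.1 N), for 0.2 s.
At the end, for the whole second after the job is handed in: The cover stands upright (80 to 100 degrees), untouched; the loupe is held by the fingers alone, still, level within 7 degrees, the lens centre within 10 mm sideways of the round mount's centre and within 8 mm of the pointer tip's height (all of step 1 and contact force between loupe and the fingers above 1 N and contact force between loupe and case below 0.05 N and contact force between loupe and round_mount below 0.05 N and contact force between loupe and oblong_mount below 0.05 N and contact force between loupe and vial below 0.05 N and contact force between loupe and bottle below 0.05 N and contact force between loupe and carton below 0.05 N and contact force between loupe and tip_rack below 0.05 N and z of lens_center in the frame of pointer_tip between -0.008 and 0.008 m and horizontal distance between lens_center and round_mount below 0.01 m and angle between loupe's own z axis and vertical below 0.12 rad and linear speed of loupe below 0.02 m/s and contact force between case and the arm below 0.1 N and contact force between case and the fingers below 0.1 N); the arm keeps its last pose, push and grip.
It fails at once if a mount is shifted by more than 8 mm (distance of any of round_mount, oblong_mount from where it was at the start of the episode above 0.008 m).
It fails at once if the pointer is moved by more than 4 mm (distance of pointer_tip from where it was at the start of the episode above 0.004 m).
It fails at once if a bystander is moved by more than 20 mm or tipped (distance of any of vial, dish, screwdriver, bottle, puck from where it was at the start of the episode above 0.02 m or angle between any of vial, bottle's own z axis and vertical above 0.3 rad).
It also fails if it takes over 56 s, if anything falls off the work surface, if the arm or the gripper's body presses on something with over 40 N, if the wrist force passes 120 N, or if a joint passes its speed limit or range.

## Working session

There is one attempt and no reset: what is moved stays moved. The work goes in short steps, Python scripts to look and compute and a tool call to move; the robot and the scene stay as the last step left them, time stands still between calls to the robot, and variables do not carry over. Pictures are saved under pics/ and viewed, about 8 in all and at most 12, crops included, and the job is handed in when it is done.

Besides the shell and the picture viewer there is one more tool, called after ">>>" as a command line: name --argument value ..., lists and objects as JSON in quotes. jog_arm: Moves the arm, as the interface text tells. Its arguments: {"type":"object","properties":{"targets":{"type":"array","items":{"type":"object","properties":{"ax":{"type":"number"},"ay":{"type":"number"},"az":{"type":"number"},"dx":{"type":"number"},"dy":{"type":"number"},"dz":{"type":"number"},"jaw":{"type":"number"}}}},"force":{"type":"number"}},"required":["targets"]}

```bash
mkdir -p pics; ls
cat > h.py <<'E'
import numpy as np, cv2
from cell import r
def cam(n):
    p=r.camera_params(n); R=cv2.Rodrigues(np.array(p["rvec"],float))[0]
    return np.array(p["intrinsics"],float),R,np.array(p["tvec"],float).ravel()
def ray(n,uv,c=None):
    K,R,t=c or cam(n); d=R.T@np.linalg.solve(K,[uv[0],uv[1],1.]); return -R.T@t,d/np.linalg.norm(d)
def onz(n,uv,z,c=None):
    o,d=ray(n,uv,c); return o+d*(z-o[2])/d[2]
def proj(n,P,c=None):
    K,R,t=c or cam(n); q=K@(R@np.asarray(P,float)+t); return q[:2]/q[2]
def tri(a,b):
    (o1,d1),(o2,d2)=a,b
    s=np.linalg.lstsq(np.c_[d1,-d2],o2-o1,rcond=None)[0]
    p,q=o1+s[0]*d1,o2+s[1]*d2; return (p+q)/2,np.linalg.norm(p-q)
def shot(n,name):
    im=r.get_image(n); cv2.imwrite(f"pics/{name}.png",im[...,::-1]); return im
E
python3 - <<'E'
from h import *
np.set_printoptions(precision=4,suppress=True)
s=r.observe(); print(s["ee_pos"],s["ee_rot"],s["grip_width"],s["time"])
a=shot("scene","scene0");b=shot("side","side0")
shot("wrist","wrist0")
for n in("scene","side","wrist"): print(n,ray(n,(256,192)),cam(n)[0][0,0])
E
```

```text
pics
[ 0.2631 -0.5665  0.2305] [[-0.0007  0.9069  0.4213]
 [ 0.0012  0.4213 -0.9069]
 [-1.     -0.0001 -0.0014]] 0.08516218861046304 0.0
scene (array([1.269 , 0.1763, 1.0127]), array([-0.6016, -0.1748, -0.7794])) 398.5570929100063
side (array([ 0.4657, -1.3029,  0.9   ]), array([ 0.0327,  0.8274, -0.5607])) 483.7676588388932
wrist (array([ 0.3376, -0.5317,  0.3733]), array([-0.2842, -0.1309, -0.9498])) 291.9538690447065
```

View pics/scene0.png

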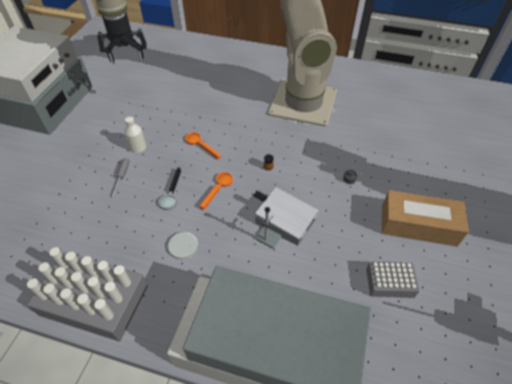

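View pics/side0.png

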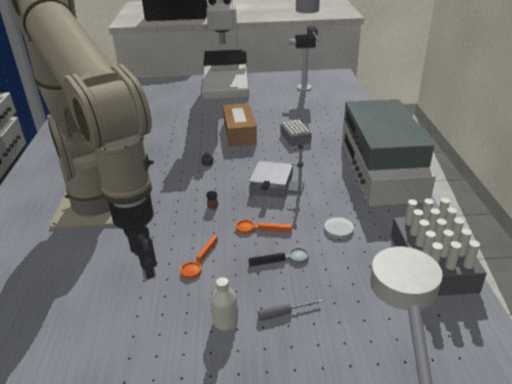

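The scene view shows the case at (288,213) with its tab at (260,196) and post at (267,225). The black loupe runs from (178,170) to (167,201). In the side view the case is at (271,180) with its tab at (266,186), and the loupe runs from (250,260) to (299,255). I'll enlarge both.

Run:
```python
import cv2,numpy as np
a=cv2.imread("pics/scene0.png")[155:255,150:330];b=cv2.imread("pics/side0.png")[140:275,235:355]
cv2.imwrite("pics/c1.png",cv2.resize(a,None,fx=4.4,fy=4.4,interpolation=cv2.INTER_CUBIC))
cv2.imwrite("pics/c2.png",cv2.resize(b,None,fx=4.4,fy=4.4,interpolation=cv2.INTER_CUBIC))
```

```text
(no output)
```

View pics/c1.png

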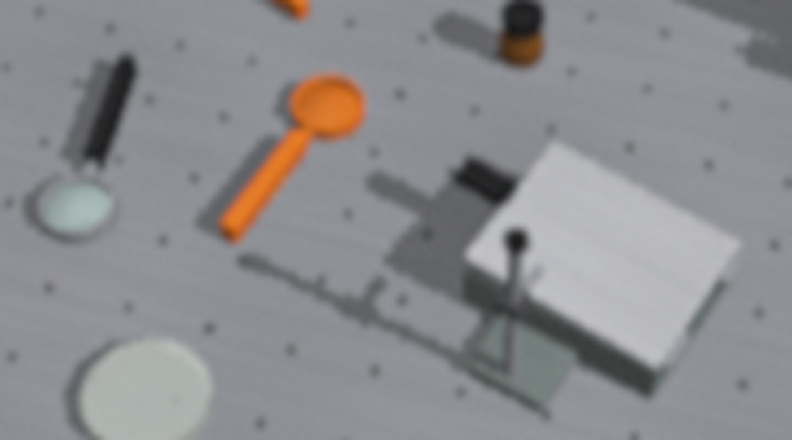

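View pics/c2.png

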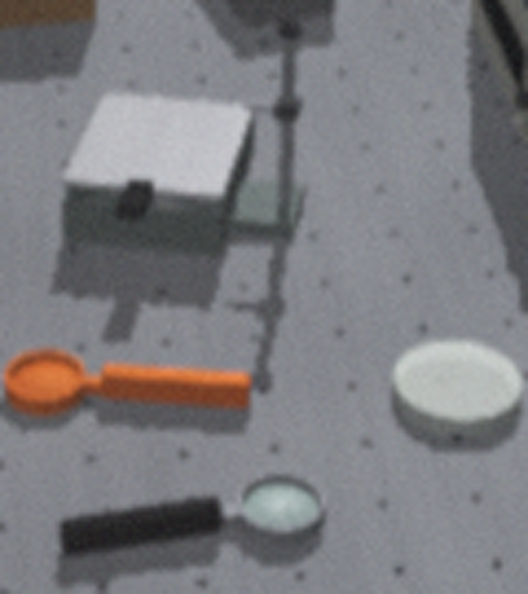

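Run:
```python
from h import *
np.set_printoptions(precision=4,suppress=True)
S=lambda u,v:np.array([150+(u+.5)/4.4-.5,155+(v+.5)/4.4-.5]); D=lambda u,v:np.array([235+(u+.5)/4.4-.5,140+(v+.5)/4.4-.5])
P={}
for k,s,d in [("tab-x",(555,143),(67,182)),("hin-x",(743,243),(108,95)),("hin+x",(655,368),(250,110)),("tab+x",(465,257),(225,195)),
 ("posttop",(516,238),(290,28)),("postcollar",(511,308),(287,107)),("ptip?",(538,270),(248,107)),("tabend",(472,172),(133,200)),("lens",(75,207),(282,507)),("hend",(127,62),(68,535)),("hnear",(95,160),(215,512))]:
    p,e=tri(ray("scene",S(*s)),ray("side",D(*d))); P[k]=p; print(k,p,round(e,4))
y=(P["hin-x"]+P["hin+x"]-P["tab-x"]-P["tab+x"]); x=P["hin+x"]+P["tab+x"]-P["hin-x"]-P["tab-x"]
print("yaw y",np.degrees(np.arctan2(y[1],y[0]))-90,"yaw x",np.degrees(np.arctan2(x[1],x[0])),"raise",y[2]/np.linalg.norm(y),np.linalg.norm(y)/2,np.linalg.norm(x)/2)
print("lens z.007",onz("scene",S(75,207),.014),onz("side",D(282,507),.014))
print("hend",onz("scene",S(127,62),.02),onz("side",D(68,535),.012))
```

```text
tab-x [0.4966 0.014  0.0543] 0.006
hin-x [0.5356 0.1578 0.0419] 0.006
hin+x [0.6471 0.1229 0.0401] 0.0008
tab+x [ 0.6102 -0.0184  0.056 ] 0.0046
posttop [0.6621 0.0292 0.1643] 0.0032
postcollar [0.6638 0.0298 0.0961] 0.0022
ptip? [0.6334 0.0374 0.0954] 0.0037
tabend [ 0.5436 -0.0322  0.0641] 0.0019
lens [ 0.6154 -0.3081  0.0114] 0.0019
hend [ 0.4805 -0.3259  0.0163] 0.0043
hnear [ 0.5731 -0.3111  0.0135] 0.0023
yaw y -14.912722384396233 yaw x -16.63414277056419 raise -0.09556810807692916 0.14816367404666522 0.11746320954714873
lens z.007 [ 0.6161 -0.3066  0.014 ] [ 0.6157 -0.3118  0.014 ]
hend [ 0.481  -0.3236  0.02  ] [ 0.4823 -0.3231  0.012 ]
```

```bash
cat >> h.py <<'E'
from scipy.spatial.transform import Rotation as Ro
np.set_printoptions(precision=4,suppress=True)
YAW=np.radians(-15.8); X=np.array([np.cos(YAW),np.sin(YAW),0]); Y=np.array([-X[1],X[0],0]); Z=np.array([0,0,1.])
H=np.array([.591,.140,.036])
def tabpt(d,th): return H-Y*(d*np.cos(th)-.006*np.sin(th))+Z*(d*np.sin(th)+.006*np.cos(th))
def toolR(x,z): return np.c_[x,np.cross(z,x),z]
def go(p,R):
    s=r.observe(); R0=np.array(s["ee_rot"]); d=np.asarray(p)-s["ee_pos"]
    print("t",round(s["time"],2),"tcp",s["ee_pos"],"shift first cm",R0.T@d*100,"rotvec",Ro.from_matrix(R0.T@R).as_rotvec(),"shift after rot cm",R.T@d*100)
E
python3 - <<'E'
from h import *
s=r.observe()
print(tabpt(.176,.09))
a=np.radians(40); x=-Z*np.cos(a)+Y*np.sin(a)
R=toolR(x,X); g=tabpt(.176,.09)
go(g+x*(.019-.10),R)
E
```

```text
[ 0.5434 -0.0281  0.0578]
t 0.15 tcp [ 0.2632 -0.5666  0.2307] shift first cm [ 11.1223  44.7022 -33.0714] rotvec [-0.8244  0.299   0.6534] shift after rot cm [43.3555 34.4182 12.3044]
```

>>> jog_arm --targets '[{"dy": 3.7, "dz": -2.75, "jaw": 1}, {"dy": 3.7, "dz": -2.75}, {"dy": 3.7, "dz": -2.75}, {"dy": 3.7, "dz": -2.75}, {"dy": 3.7, "dz": -2.75}, {"dy": 3.7, "dz": -2.75}, {"dy": 3.7, "dz": -2.75}, {"dy": 3.7, "dz": -2.75}, {"dy": 3.7, "dz": -2.75}, {"dy": 3.7, "dz": -2.75}, {"dy": 3.7, "dz": -2.75}, {"dy": 3.7, "dz": -2.75}]'

```text
validation failed for argument at $.ta...
```

>>> jog_arm --targets '[{"ax": -0.0687, "ay": 0.0249, "az": 0.0545}, {"ax": -0.0687, "ay": 0.0249, "az": 0.0545}, {"ax": -0.0687, "ay": 0.0249, "az": 0.0545}, {"ax": -0.0687, "ay": 0.0249, "az": 0.0545}, {"ax": -0.0687, "ay": 0.0249, "az": 0.0545}, {"ax": -0.0687, "ay": 0.0249, "az": 0.0545}, {"ax": -0.0687, "ay": 0.0249, "az": 0.0545}, {"ax": -0.0687, "ay": 0.0249, "az": 0.0545}, {"ax": -0.0687, "ay": 0.0249, "az": 0.0545}, {"ax": -0.0687, "ay": 0.0249, "az": 0.0545}, {"ax": -0.0687, "ay": 0.0249, "az": 0.0545}, {"ax": -0.0687, "ay": 0.0249, "az": 0.0545}]'

```text
validation failed for argument at $.ta...
```

Run:
```python
from h import *
a=np.radians(40); x=-Z*np.cos(a)+Y*np.sin(a)
R=toolR(x,X); g=tabpt(.176,.09)
go(g+x*(.019-.10),R); s=r.observe(); print(s["qpos"],s["ee_rot"],R)
im=shot("wrist","w1"); 
for n,p in [("tab",g),("tabend",tabpt(.19,.09)),("hinge",H)]: print(n,proj("wrist",p))
cv2.imwrite("pics/w1b.png",cv2.resize(im[...,::-1],None,fx=1.55,fy=1.55,interpolation=cv2.INTER_CUBIC))
```

```text
t 0.15 tcp [ 0.2632 -0.5666  0.2307] shift first cm [ 11.1223  44.7022 -33.0714] rotvec [-0.8244  0.299   0.6534] shift after rot cm [43.3555 34.4182 12.3044]
[ 1.1134  0.3327 -0.0647  1.4607  0.0216  1.3499 -0.0885] [[-0.0004  0.9069  0.4212]
 [ 0.0009  0.4212 -0.9069]
 [-1.     -0.     -0.001 ]] [[ 0.175   0.2086  0.9622]
 [ 0.6185  0.7371 -0.2723]
 [-0.766   0.6428  0.    ]]
tab [-379.2734 -627.4364]
tabend [-354.8919 -603.8254]
hinge [-696.5807 -930.7405]
```

View pics/w1b.png

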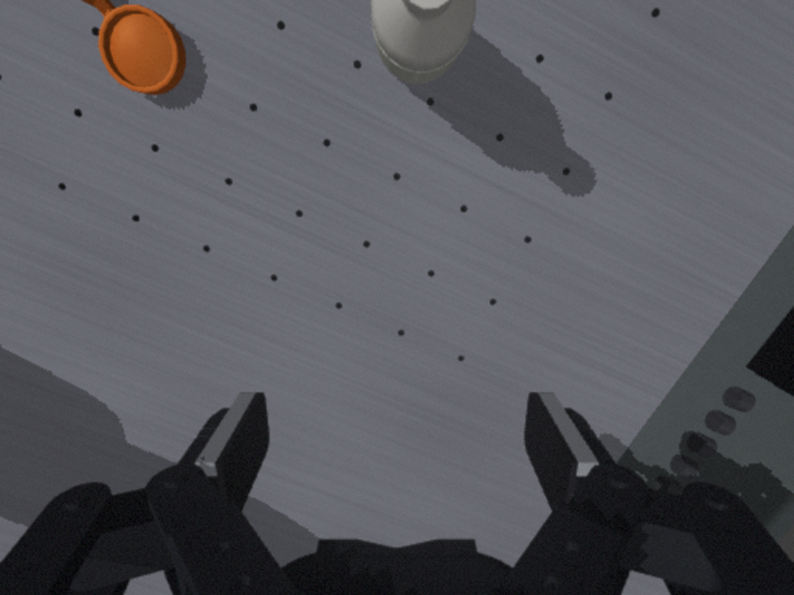

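The move was refused, so the wrist view only shows the start pose: the fingers, the bottle and an orange decoy. I'll retry with every field given.

>>> jog_arm --targets '[{"ax": 0, "ay": 0, "az": 0, "dx": 0, "dy": 3.3, "dz": -2.4, "jaw": 1}]'

```text
time: 0.28
ee_pos: [0.2774, -0.536, 0.2301]
ee_rot: [[-0.003, 0.911, 0.413], [-0.001, 0.413, -0.911], [-1.0, -0.004, -0.0]]
force: [-0.8, -1.3, 0.2]
grip_width: 0.0857
```

>>> jog_arm --targets '[{"dy": 3.3, "dz": -2.4, "jaw": 1}, {"dy": 3.3, "dz": -2.4, "jaw": 1}]'

```text
validation failed for argument at $.ta...
```

>>> jog_arm --targets '[{"ax": 0, "ay": 0, "az": 0, "dx": 0, "dy": 3.3, "dz": -2.4, "jaw": 1}, {"ax": 0, "ay": 0, "az": 0, "dx": 0, "dy": 3.3, "dz": -2.4, "jaw": 1}, {"ax": 0, "ay": 0, "az": 0, "dx": 0, "dy": 3.3, "dz": -2.4, "jaw": 1}, {"ax": 0, "ay": 0, "az": 0, "dx": 0, "dy": 3.3, "dz": -2.4, "jaw": 1}, {"ax": 0, "ay": 0, "az": 0, "dx": 0, "dy": 3.3, "dz": -2.4, "jaw": 1}, {"ax": 0, "ay": 0, "az": 0, "dx": 0, "dy": 3.3, "dz": -2.4, "jaw": 1}, {"ax": 0, "ay": 0, "az": 0, "dx": 0, "dy": 3.3, "dz": -2.4, "jaw": 1}, {"ax": 0, "ay": 0, "az": 0, "dx": 0, "dy": 3.3, "dz": -2.4, "jaw": 1}, {"ax": 0, "ay": 0, "az": 0, "dx": 0, "dy": 3.3, "dz": -2.4, "jaw": 1}, {"ax": 0, "ay": 0, "az": 0, "dx": 0, "dy": 3.3, "dz": -2.4, "jaw": 1}]'

```text
time: 1.12
ee_pos: [0.4818, -0.1727, 0.2315]
ee_rot: [[0.0, 0.907, 0.421], [-0.0, 0.421, -0.907], [-1.0, 0.0, 0.0]]
force: [0.8, -0.7, 0.8]
grip_width: 0.0853
```

>>> jog_arm --targets '[{"ax": -0.0687, "ay": 0.0249, "az": 0.0545, "dx": 0, "dy": 0, "dz": 0, "jaw": 1}, {"ax": -0.0687, "ay": 0.0249, "az": 0.0545, "dx": 0, "dy": 0, "dz": 0, "jaw": 1}, {"ax": -0.0687, "ay": 0.0249, "az": 0.0545, "dx": 0, "dy": 0, "dz": 0, "jaw": 1}, {"ax": -0.0687, "ay": 0.0249, "az": 0.0545, "dx": 0, "dy": 0, "dz": 0, "jaw": 1}, {"ax": -0.0687, "ay": 0.0249, "az": 0.0545, "dx": 0, "dy": 0, "dz": 0, "jaw": 1}, {"ax": -0.0687, "ay": 0.0249, "az": 0.0545, "dx": 0, "dy": 0, "dz": 0, "jaw": 1}, {"ax": -0.0687, "ay": 0.0249, "az": 0.0545, "dx": 0, "dy": 0, "dz": 0, "jaw": 1}, {"ax": -0.0687, "ay": 0.0249, "az": 0.0545, "dx": 0, "dy": 0, "dz": 0, "jaw": 1}, {"ax": -0.0687, "ay": 0.0249, "az": 0.0545, "dx": 0, "dy": 0, "dz": 0, "jaw": 1}, {"ax": -0.0687, "ay": 0.0249, "az": 0.0545, "dx": 0, "dy": 0, "dz": 0, "jaw": 1}, {"ax": -0.0687, "ay": 0.0249, "az": 0.0545, "dx": 0, "dy": 0, "dz": 0, "jaw": 1}, {"ax": -0.0687, "ay": 0.0249, "az": 0.0545, "dx": 0, "dy": 0, "dz": 0, "jaw": 1}]'

```text
time: 2.12
ee_pos: [0.4811, -0.1749, 0.2314]
ee_rot: [[0.176, 0.205, 0.963], [0.62, 0.737, -0.27], [-0.765, 0.644, 0.003]]
force: [0.6, -0.3, -0.3]
grip_width: 0.0855
```

Run:
```python
from h import *
a=np.radians(40); x=-Z*np.cos(a)+Y*np.sin(a)
R=toolR(x,X); g=tabpt(.176,.09)
go(g+x*(.019-.10),R); s=r.observe(); print(s["qpos"])
im=shot("wrist","w2")
for n,p in [("tab",g),("tabend",tabpt(.19,.09)),("hinge",H)]: print(n,proj("wrist",p))
cv2.imwrite("pics/w2b.png",cv2.resize(im[...,::-1],None,fx=1.55,fy=1.55,interpolation=cv2.INTER_CUBIC))
```

```text
t 2.12 tcp [ 0.4811 -0.1749  0.2314] shift first cm [15.3708  0.915   1.9876] rotvec [ 0.0038  0.0008 -0.0021] shift after rot cm [15.3671  0.9545  1.9971]
[ 0.9546  0.2967 -0.343   1.6926 -0.5601  1.4518  0.4906]
tab [272.5875 155.151 ]
tabend [272.836  164.2331]
hinge [269.8726  65.4006]
```

View pics/w2b.png

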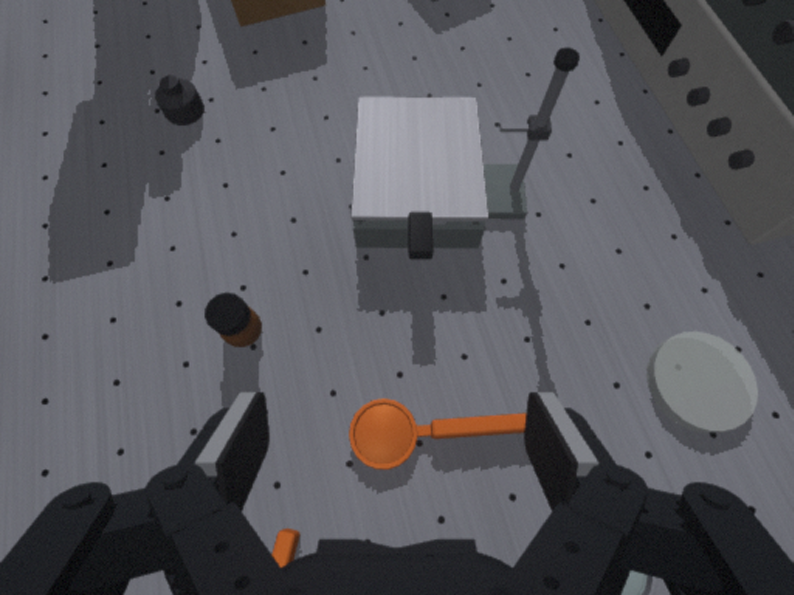

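The tab's centre is at (421,236), or (271.6,152) unscaled. The prediction was (272.6,155), so they agree to about 3 mm. The cover looks square to the tool, and the vial stands well to the left. I'll approach now.

>>> jog_arm --targets '[{"ax": 0, "ay": 0, "az": 0, "dx": 2.5, "dy": 0.4, "dz": 0.7, "jaw": 1}, {"ax": 0, "ay": 0, "az": 0, "dx": 2.5, "dy": 0.4, "dz": 0.7, "jaw": 1}, {"ax": 0, "ay": 0, "az": 0, "dx": 2.5, "dy": 0.3, "dz": 0.6, "jaw": 1}, {"ax": 0, "ay": 0, "az": 0, "dx": 2.5, "dy": 0, "dz": 0, "jaw": 1}, {"ax": 0, "ay": 0, "az": 0, "dx": 2.5, "dy": 0, "dz": 0, "jaw": 1}, {"ax": 0, "ay": 0, "az": 0, "dx": 2.5, "dy": 0, "dz": 0, "jaw": 1}, {"ax": 0, "ay": 0, "az": 0, "dx": 2.5, "dy": 0, "dz": 0, "jaw": 1}, {"ax": 0, "ay": 0, "az": 0, "dx": 2.5, "dy": 0, "dz": 0, "jaw": 1}, {"ax": 0, "ay": 0, "az": 0, "dx": 0, "dy": 0, "dz": 0, "jaw": 1}]'

```text
time: 2.92
ee_pos: [0.5363, -0.0439, 0.0824]
ee_rot: [[0.17, 0.209, 0.963], [0.62, 0.737, -0.269], [-0.766, 0.643, -0.004]]
force: [-0.8, 0.6, 0.3]
grip_width: 0.0858
```

Run:
```python
from h import *
a=np.radians(40); x=-Z*np.cos(a)+Y*np.sin(a)
R=toolR(x,X); g=tabpt(.176,.09)
go(g+x*.019,R)
im=shot("wrist","w3")
for n,p in [("tab",g),("tabend",tabpt(.19,.09)),("hinge",H)]: print(n,proj("wrist",p))
cv2.imwrite("pics/w3b.png",cv2.resize(im[...,::-1],None,fx=1.55,fy=1.55,interpolation=cv2.INTER_CUBIC))
```

```text
t 2.92 tcp [ 0.5363 -0.0439  0.0824] shift first cm [ 4.8801 -0.2776  0.2775] rotvec [-0.0002 -0.0052 -0.0006] shift after rot cm [ 4.8816 -0.2745  0.2519]
tab [259.9132 232.1958]
tabend [260.0385 252.9981]
hinge [258.7878  57.4629]
```

View pics/w3b.png

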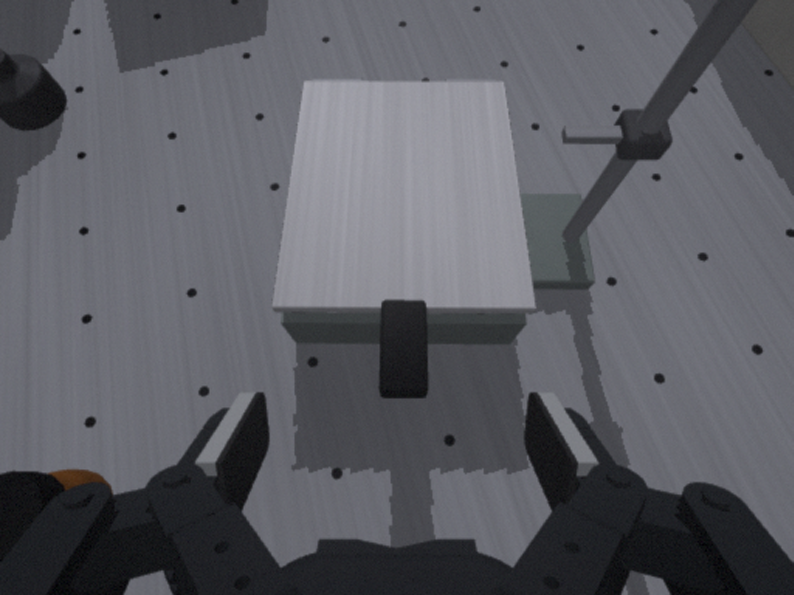

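The tab spans u 380-427 and v 300-397, centred and matching the prediction to about 2 mm. The pointer tip is at (565,135) in the scaled picture. Now grip.

>>> jog_arm --targets '[{"ax": 0, "ay": 0, "az": 0, "dx": 1.6, "dy": -0.1, "dz": 0.3, "jaw": 1}, {"ax": 0, "ay": 0, "az": 0, "dx": 1.6, "dy": 0, "dz": 0, "jaw": 1}, {"ax": 0, "ay": 0, "az": 0, "dx": 1.6, "dy": 0, "dz": 0, "jaw": 1}, {"ax": 0, "ay": 0, "az": 0, "dx": 0, "dy": 0, "dz": 0, "jaw": -1}, {"ax": 0, "ay": 0, "az": 0, "dx": 0, "dy": 0, "dz": 0, "jaw": -1}, {"ax": 0, "ay": 0, "az": 0, "dx": 0, "dy": 0, "dz": 0, "jaw": -1}, {"ax": 0, "ay": 0, "az": 0, "dx": 0, "dy": 0, "dz": 0, "jaw": -1}, {"ax": 0, "ay": 0, "az": 0, "dx": 0, "dy": 0, "dz": 0, "jaw": -1}, {"ax": 0, "ay": 0, "az": 0, "dx": 0, "dy": 0, "dz": 0, "jaw": -1}, {"ax": 0, "ay": 0, "az": 0, "dx": 0, "dy": 0, "dz": 0, "jaw": -1}]' --force 40

```text
time: 3.8
ee_pos: [0.5461, -0.0209, 0.0467]
ee_rot: [[0.171, 0.21, 0.963], [0.618, 0.738, -0.271], [-0.767, 0.642, -0.004]]
force: [-14.2, -5.3, 2.7]
grip_width: 0.0191
```

Run:
```python
from h import *
s=r.observe(); R=np.array(s["ee_rot"]); print(s["time"],s["ee_pos"],s["force"],s["torque"],s["grip_width"],s["qpos"])
p=R.T@(np.array(s["ee_pos"])-H)
# rotating about -X axis (lifts -Y end) ; tool z=X -> az negative
for d in (.06,.075,.1):
    Q=Ro.from_rotvec([0,0,-d]).as_matrix(); print(d,(Q@p-p)*100)
g=np.array(s["ee_pos"])-R[:,0]*.019; print("grasp rel", (g-H)@Y,(g-H)@Z,"angle",np.arctan2((g-H)@Z,-(g-H)@Y)-.006/.176)
```

```text
3.8 [ 0.5461 -0.0209  0.0467] [-14.1827  -5.3075   2.7202] [-0.8441  2.1995  1.5319] 0.019147454876931952 [ 0.7422  0.4985 -0.4473  1.8946 -0.6158  0.9427  0.4694]
0.06 [-0.7062  0.7138  0.    ]
0.075 [-0.876   0.8988  0.    ]
0.1 [-1.1527  1.2127  0.    ]
grasp rel -0.1792218619865437 0.02531431452908768 angle 0.10622656103210085
```

>>> jog_arm --targets '[{"ax": 0, "ay": 0, "az": -0.075, "dx": -0.876, "dy": 0.899, "dz": -0.1, "jaw": -1}, {"ax": 0, "ay": 0, "az": -0.075, "dx": -0.876, "dy": 0.899, "dz": 0, "jaw": -1}, {"ax": 0, "ay": 0, "az": -0.075, "dx": -0.876, "dy": 0.899, "dz": 0, "jaw": -1}, {"ax": 0, "ay": 0, "az": -0.075, "dx": -0.876, "dy": 0.899, "dz": 0, "jaw": -1}]'

```text
time: 4.13
ee_pos: [0.5489, -0.0108, 0.0967]
ee_rot: [[0.103, 0.253, 0.962], [0.368, 0.889, -0.273], [-0.924, 0.383, -0.002]]
force: [-7.9, 2.2, -2.9]
grip_width: 0.0189
```

>>> jog_arm --targets '[{"ax": 0, "ay": 0, "az": -0.075, "dx": -0.876, "dy": 0.899, "dz": 0, "jaw": -1}, {"ax": 0, "ay": 0, "az": -0.075, "dx": -0.876, "dy": 0.899, "dz": 0, "jaw": -1}, {"ax": 0, "ay": 0, "az": -0.075, "dx": -0.876, "dy": 0.899, "dz": 0, "jaw": -1}, {"ax": 0, "ay": 0, "az": -0.075, "dx": -0.876, "dy": 0.899, "dz": 0, "jaw": -1}, {"ax": 0, "ay": 0, "az": -0.075, "dx": -0.876, "dy": 0.899, "dz": 0, "jaw": -1}, {"ax": 0, "ay": 0, "az": -0.075, "dx": -0.876, "dy": 0.899, "dz": 0, "jaw": -1}]'

```text
time: 4.63
ee_pos: [0.5605, 0.0297, 0.1594]
ee_rot: [[-0.017, 0.274, 0.962], [-0.056, 0.96, -0.274], [-0.998, -0.058, -0.001]]
force: [-7.0, 3.7, -5.8]
grip_width: 0.0188
```

```bash
cat > st.py <<'E'
from h import *
s=r.observe(); R=np.array(s["ee_rot"]); print(s["time"],s["ee_pos"],"F",s["force"],"T",s["torque"],s["grip_width"],s["qpos"])
g=np.array(s["ee_pos"])-R[:,0]*.019; a=(g-H)@Z; b=-(g-H)@Y
print("grasp angle",np.arctan2(a,b)-.006/.176,"rad",np.hypot(a,b),"tool tilt",np.degrees(np.arctan2(R[:,0]@Y,-R[:,0]@Z)),"z.X",R[:,2]@X, "along X",(g-H)@X)
E
python3 st.py
```

```text
4.6333 [0.5605 0.0297 0.1594] F [-6.9596  3.6737 -5.7822] T [ 0.9778  1.8525 -0.0661] 0.0187928235251374 [ 0.1415  0.2839 -0.362   1.6926  0.1604  1.2151 -0.5448]
grasp angle 0.8645485806497099 rad 0.18197937225527924 tool tilt -3.3312879495175762 z.X 0.999997558881276 along X 0.0007027116908990539
```

>>> jog_arm --targets '[{"ax": 0, "ay": 0, "az": -0.075, "dx": -0.876, "dy": 0.899, "dz": 0, "jaw": -1}, {"ax": 0, "ay": 0, "az": -0.075, "dx": -0.876, "dy": 0.899, "dz": 0, "jaw": -1}, {"ax": 0, "ay": 0, "az": -0.075, "dx": -0.876, "dy": 0.899, "dz": 0, "jaw": -1}, {"ax": 0, "ay": 0, "az": -0.075, "dx": -0.876, "dy": 0.899, "dz": 0, "jaw": -1}, {"ax": 0, "ay": 0, "az": -0.075, "dx": -0.876, "dy": 0.899, "dz": 0, "jaw": -1}]'

```text
time: 5.05
ee_pos: [0.5751, 0.081, 0.1932]
ee_rot: [[-0.115, 0.249, 0.962], [-0.403, 0.873, -0.274], [-0.908, -0.419, -0.001]]
force: [-5.0, 1.2, -5.4]
grip_width: 0.0191
```

>>> jog_arm --targets '[{"ax": 0, "ay": 0, "az": -0.075, "dx": -0.876, "dy": 0.899, "dz": 0, "jaw": -1}, {"ax": 0, "ay": 0, "az": -0.075, "dx": -0.876, "dy": 0.899, "dz": 0, "jaw": -1}, {"ax": 0, "ay": 0, "az": -0.075, "dx": -0.876, "dy": 0.899, "dz": 0, "jaw": -1}, {"ax": 0, "ay": 0, "az": 0, "dx": 0, "dy": 0, "dz": 0, "jaw": -1}]'

```text
time: 5.38
ee_pos: [0.5861, 0.1188, 0.2027]
ee_rot: [[-0.164, 0.213, 0.963], [-0.59, 0.761, -0.269], [-0.791, -0.612, 0.001]]
force: [-6.8, 1.7, 7.5]
grip_width: 0.0188
```

```bash
python3 st.py
```

```text
5.3833 [0.5861 0.1188 0.2027] F [-6.8087  1.6901  7.5316] T [-0.0169  1.5333 -1.3246] 0.018836418876121586 [-0.3175  0.6202 -0.3228  1.2815  0.5892  1.8015 -0.9281]
grasp angle 1.4811828181930473 rad 0.18201913650178825 tool tilt -37.76273286383841 z.X 0.9999927562787463 along X 0.0010538923816535972
```

>>> jog_arm --targets '[{"ax": 0, "ay": 0, "az": -0.045, "dx": -0.53, "dy": 0.537, "dz": 0, "jaw": -1}, {"ax": 0, "ay": 0, "az": -0.045, "dx": -0.53, "dy": 0.537, "dz": 0, "jaw": -1}, {"ax": 0, "ay": 0, "az": 0, "dx": 0, "dy": 0, "dz": 0, "jaw": -1}, {"ax": 0, "ay": 0, "az": 0, "dx": 0, "dy": 0, "dz": 0, "jaw": -1}, {"ax": 0, "ay": 0, "az": 0, "dx": 0, "dy": 0, "dz": 0, "jaw": -1}]'

```text
time: 5.8
ee_pos: [0.5896, 0.131, 0.2042]
ee_rot: [[-0.185, 0.2, 0.962], [-0.65, 0.709, -0.272], [-0.737, -0.676, -0.001]]
force: [-5.2, 2.9, 1.1]
grip_width: 0.0192
```

```bash
python3 st.py
python3 - <<'E'
from h import *
b=shot("side","side1")[...,::-1]; a=shot("scene","scene1")[...,::-1]
f=lambda c:cv2.resize(c,None,fx=4,fy=4,interpolation=cv2.INTER_CUBIC)
cv2.imwrite("pics/d1.png",np.hstack([f(b[75:215,230:325]),f(a[125:265,225:329])]))
for n in("side","scene"):
  for x in(-.06,.06):
    print(n,x,[proj(n,H+X*x+Z*z+Y*.006) for z in(0,.15)])
E
```

```text
5.8 [0.5896 0.131  0.2042] F [-5.1819  2.8777  1.0899] T [ 1.1316  0.481  -0.9487] 0.019210031846567208 [-0.3719  0.6844 -0.3031  1.2138  0.6273  1.8822 -0.9418]
grasp angle 1.5573907721672944 rad 0.1822236846778491 tool tilt -42.50921425345599 z.X 0.999999788756613 along X 0.0011418568172556025
side -0.06 [array([258.2597, 161.5038]), array([257.1747, 122.865 ])]
side 0.06 [array([292.0429, 164.5482]), array([292.6695, 125.5341])]
scene -0.06 [array([319.1283, 211.9611]), array([326.1428, 179.6806])]
scene 0.06 [array([300.2654, 240.6167]), array([305.5449, 209.6441])]
```

View pics/d1.png

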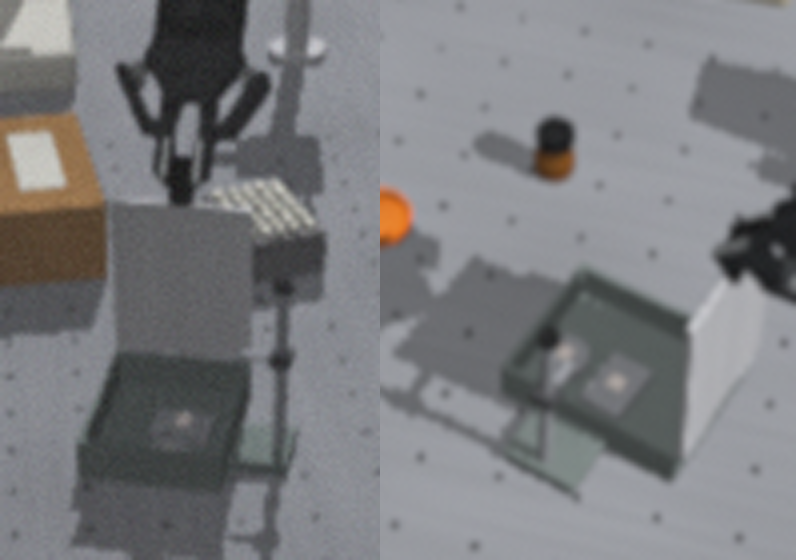

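The cover stands upright: in the side crop its top edge is at v≈203, the tab at (180,180), and both mounts show in the scene crop at (567,352) and (617,381). Release and back off along the tool axis.

>>> jog_arm --targets '[{"ax": 0, "ay": 0, "az": 0, "dx": 0, "dy": 0, "dz": 0, "jaw": 0.4}, {"ax": 0, "ay": 0, "az": 0, "dx": 0, "dy": 0, "dz": 0, "jaw": 0.4}, {"ax": 0, "ay": 0, "az": 0, "dx": 0, "dy": 0, "dz": 0, "jaw": 0.4}, {"ax": 0, "ay": 0, "az": 0, "dx": 0, "dy": 0, "dz": 0, "jaw": 0.4}, {"ax": 0, "ay": 0, "az": 0, "dx": -1, "dy": 0, "dz": 0, "jaw": 0.4}, {"ax": 0, "ay": 0, "az": 0, "dx": -2, "dy": 0, "dz": 0, "jaw": 0.4}, {"ax": 0, "ay": 0, "az": 0, "dx": -2, "dy": 0, "dz": 0, "jaw": 0.4}, {"ax": 0, "ay": 0, "az": 0, "dx": -3, "dy": 0, "dz": 0, "jaw": 0.4}, {"ax": 0, "ay": 0, "az": 0, "dx": -3, "dy": 0, "dz": 0, "jaw": 0.4}, {"ax": 0, "ay": 0, "az": 0, "dx": -3, "dy": 0, "dz": 0, "jaw": 0.4}]'

```text
time: 6.73
ee_pos: [0.6128, 0.2081, 0.2896]
ee_rot: [[-0.19, 0.198, 0.962], [-0.648, 0.711, -0.274], [-0.738, -0.675, -0.007]]
force: [-0.7, -0.6, -1.6]
grip_width: 0.0598
```

Run:
```python
from h import *
O=H-Y*.075; go([*(O-Y*.05)[:2],.34],toolR(-Z,X)); print(r.observe()["grip_width"],O)
```

```text
t 6.73 tcp [0.6128 0.2081 0.2896] shift first cm [  9.5418 -17.8953  -0.2396] rotvec [ 0.0006 -0.0078  0.7411] shift after rot cm [ -5.0432 -19.643   -0.2466]
0.05982128270827554 [0.5706 0.0678 0.036 ]
```

>>> jog_arm --targets '[{"ax": 0, "ay": 0, "az": 0.0926, "dx": 0, "dy": 0, "dz": 0, "jaw": 0.4}, {"ax": 0, "ay": 0, "az": 0.0926, "dx": 0, "dy": 0, "dz": 0, "jaw": 0.4}, {"ax": 0, "ay": 0, "az": 0.0926, "dx": 0, "dy": 0, "dz": 0, "jaw": 0.4}, {"ax": 0, "ay": 0, "az": 0.0926, "dx": 0, "dy": 0, "dz": 0, "jaw": 0.4}, {"ax": 0, "ay": 0, "az": 0.0926, "dx": 0, "dy": 0, "dz": 0, "jaw": 0.4}, {"ax": 0, "ay": 0, "az": 0.0926, "dx": 0, "dy": 0, "dz": 0, "jaw": 0.4}, {"ax": 0, "ay": 0, "az": 0.0926, "dx": 0, "dy": 0, "dz": 0, "jaw": 0.4}, {"ax": 0, "ay": 0, "az": 0.0926, "dx": 0, "dy": 0, "dz": 0, "jaw": 0.4}]'

```text
time: 7.4
ee_pos: [0.6128, 0.2045, 0.2884]
ee_rot: [[-0.007, 0.279, 0.96], [-0.0, 0.96, -0.279], [-1.0, -0.002, -0.006]]
force: [0.1, -1.0, -0.1]
grip_width: 0.0598
```

>>> jog_arm --targets '[{"ax": 0, "ay": 0, "az": 0, "dx": -2.5, "dy": 0, "dz": 0, "jaw": 0.4}, {"ax": 0, "ay": 0, "az": 0, "dx": -2.5, "dy": -2, "dz": 0, "jaw": 0.4}, {"ax": 0, "ay": 0, "az": 0, "dx": 0, "dy": -3.5, "dz": 0, "jaw": 0.4}, {"ax": 0, "ay": 0, "az": 0, "dx": 0, "dy": -3.5, "dz": 0, "jaw": 0.4}, {"ax": 0, "ay": 0, "az": 0, "dx": 0, "dy": -3.5, "dz": 0, "jaw": 0.4}, {"ax": 0, "ay": 0, "az": 0, "dx": 0, "dy": -3.5, "dz": 0, "jaw": 0.4}, {"ax": 0, "ay": 0, "az": 0, "dx": 0, "dy": -3.5, "dz": 0, "jaw": 0.4}, {"ax": 0, "ay": 0, "az": 0, "dx": 0, "dy": 0, "dz": 0, "jaw": 0.4}]'

```text
time: 8.07
ee_pos: [0.5576, 0.009, 0.3399]
ee_rot: [[-0.009, 0.288, 0.958], [-0.008, 0.958, -0.288], [-1.0, -0.01, -0.006]]
force: [0.7, -1.0, -0.7]
grip_width: 0.0597
```

```bash
python3 st.py
python3 - <<'E'
from h import *
import pickle
c=cam("wrist"); im=shot("wrist","w4"); pickle.dump(c,open("w4.pkl","wb"))
cv2.imwrite("pics/w4b.png",cv2.resize(im[...,::-1],None,fx=1.55,fy=1.55,interpolation=cv2.INTER_CUBIC))
O=H-Y*.075-Z*.036
for n,p in [("O",O+Z*.017),("y23",O+Y*.0235+Z*.017),("y-23",O-Y*.0235+Z*.017),("tip",O+X*.066-Y*.012+Z*.095)]: print(n,proj("wrist",p)*1.55)
E
```

```text
8.0667 [0.5576 0.009  0.3399] F [ 0.6589 -1.0086 -0.714 ] T [-0.0547 -0.0558  0.0195] 0.059745753530252944 [-0.1185  0.154   0.0186  1.4547  0.004   1.5423 -0.3923]
grasp angle 1.1407518181097223 rad 0.350030777662491 tool tilt -0.5611307459600231 z.X 0.9998480544919471 along X 0.0036118167909114153
O [396.3127 174.2806]
y23 [395.9664 149.1913]
y-23 [396.6473 198.5135]
tip [474.9875 193.8906]
```

View pics/w4b.png

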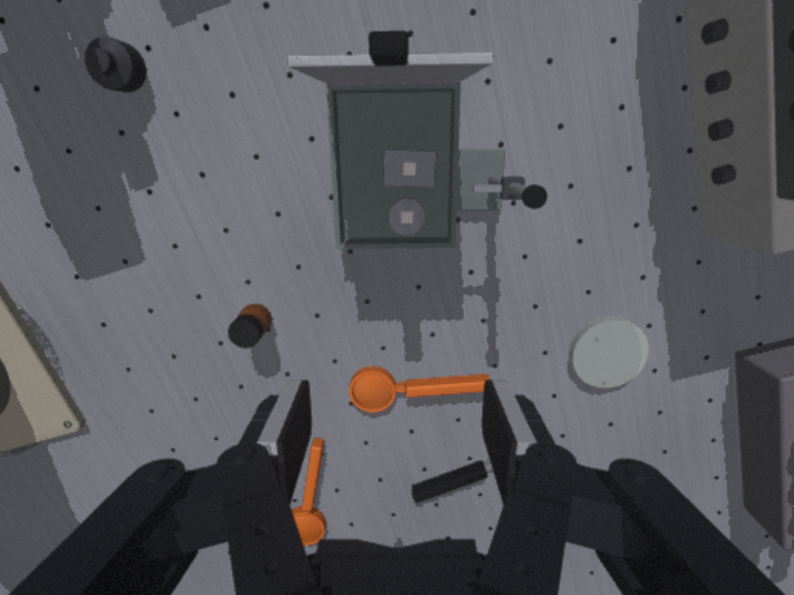

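The round mount is at (407,217), on the side away from the hinge, with the oblong mount at (409,168). The pointer tip is at (475,188) and the loupe handle runs (415,493)-(485,468). Now triangulate the pointer height and locate the mount and handle.

Run:
```python
from h import *
import pickle
K,Rc,tc=pickle.load(open("w4.pkl","rb")); s=r.observe()
R4=np.array(s["ee_rot"]);p4=np.array(s["ee_pos"])
# tool->cam : Xc = Rc(R4 q+p4)+tc
A=Rc@R4; b=Rc@p4+tc; print("hand-eye",A,b)
R3=np.array([[.170,.209,.963],[.62,.737,-.269],[-.766,.643,-.004]]); U,_,V=np.linalg.svd(R3); R3=U@V
p3=np.array([.5363,-.0439,.0824]); c3=(K,A@R3.T,b-A@R3.T@p3); c4=(K,Rc,tc)
w=lambda u,v:((u+.5)/1.55-.5,(v+.5)/1.55-.5)
C1=lambda u,v:(150+(u+.5)/4.4-.5,155+(v+.5)/4.4-.5); C2=lambda u,v:(235+(u+.5)/4.4-.5,140+(v+.5)/4.4-.5)
O=H-Y*.075-Z*.036; loc=lambda p:np.array([(p-O)@X,(p-O)@Y,p[2]])
r3=ray(0,w(564,135),c3);r4=ray(0,w(475,188),c4);rs=ray("side",C2(248,107));rc=ray("scene",C1(538,270))
for n,a,bb in [("34",r3,r4),("3side",r3,rs),("3scene",r3,rc),("4side",r4,rs),("4scene",r4,rc)]:
    p,e=tri(a,bb); print("tip",n,p,loc(p),round(e,4))
r3=ray(0,w(643,135),c3)
print("check w3 hinge corners",[proj(0,H+X*x+Z*.006+Y*0,c3)*1.55 for x in(-.06,.06)],"seen 305,81 504,81")
for n,uv,z in [("round",(407,217),.017),("oblong",(409,168),.017),("hA",(415,493),.018),("hB",(485,468),.018),("case -x-y",(341,245),.036),("case+x-y",(455,243),.036)]:
    p=onz(0,w(*uv),z,c4); print(n,p,loc(p))
p=onz("scene",(225+187/4-.4,125+352/4-.4),.017); print("round scene",p,loc(p))
d=pickle.load(open("w4.pkl","rb"))
for z in(.12,.15): print(proj(0,H+X*.06+Z*z,c4)*1.55)
```

```text
hand-eye [[ 0.0011 -0.0043  1.    ]
 [-0.3247 -0.9458 -0.0037]
 [ 0.9458 -0.3247 -0.0025]] [0.001  0.0288 0.1607]
tip 34 [0.6322 0.0378 0.0887] [ 0.0674 -0.0121  0.0887] 0.0002
tip 3side [0.6334 0.0381 0.0913] [ 0.0686 -0.0115  0.0913] 0.0053
tip 3scene [0.6297 0.0366 0.0919] [ 0.0654 -0.0139  0.0919] 0.0023
tip 4side [0.6333 0.0384 0.0933] [ 0.0684 -0.0112  0.0933] 0.0036
tip 4scene [0.6313 0.0384 0.0952] [ 0.0664 -0.0118  0.0952] 0.0008
check w3 hinge corners [array([301.3873,  73.8775]), array([504.5608,  72.6556])] seen 305,81 504,81
round [0.5683 0.0204 0.017 ] [ 0.0107 -0.0463  0.017 ]
oblong [0.5836 0.0658 0.017 ] [0.0131 0.0016 0.017 ]
hA [ 0.4796 -0.3177  0.018 ] [ 0.0174 -0.3957  0.018 ]
hB [ 0.5738 -0.3051  0.018 ] [ 0.1047 -0.358   0.018 ]
case -x-y [0.4978 0.0155 0.036 ] [-0.0558 -0.0701  0.036 ]
case+x-y [ 0.6073 -0.0152  0.036 ] [ 0.058  -0.0699  0.036 ]
round scene [0.565  0.0213 0.017 ] [ 0.0073 -0.0463  0.017 ]
[485.156   57.7847]
[494.413   48.4937]
```

Run:
```python
from h import *
y=np.radians(7.5); lx=np.array([np.cos(y),np.sin(y),0]); ly=np.array([-lx[1],lx[0],0])
go([.552,-.314,.22],toolR(-Z,-ly))
# pointer line profiles
O=H-Y*.075-Z*.036
for n in("side","scene"):
    im=np.mean([cv2.cvtColor(r.get_image(n),cv2.COLOR_RGB2GRAY).astype(np.float32) for _ in range(4)],0); c=cam(n)
    hs=np.arange(.080,.134,.002); pr=[]
    for h in hs:
        q=np.array([proj(n,O+X*x-Y*.012+Z*h,c) for x in np.linspace(.068,.086,12)],np.float32)
        pr.append(cv2.remap(im,q[:,:1].copy(),q[:,1:].copy(),cv2.INTER_LINEAR).mean())
    print(n,[(round(float(h*1e3)),round(float(v))) for h,v in zip(hs,pr)])
```

```text
t 8.12 tcp [0.5582 0.0128 0.3397] shift first cm [ 12.173  -31.4009   8.8011] rotvec [ 1.1509 -0.001   0.011 ] shift after rot cm [11.9714 -4.8769 32.3196]
side [(80, 106), (82, 107), (84, 107), (86, 106), (88, 106), (90, 104), (92, 104), (94, 106), (96, 115), (98, 125), (100, 127), (102, 127), (104, 123), (106, 119), (108, 118), (110, 118), (112, 118), (114, 119), (116, 119), (118, 118), (120, 117), (122, 116), (124, 117), (126, 118), (128, 119), (130, 120), (132, 120), (134, 118)]
scene [(80, 95), (82, 100), (84, 105), (86, 111), (88, 118), (90, 124), (92, 131), (94, 136), (96, 140), (98, 143), (100, 145), (102, 145), (104, 144), (106, 142), (108, 141), (110, 140), (112, 139), (114, 140), (116, 141), (118, 141), (120, 142), (122, 142), (124, 141), (126, 139), (128, 136), (130, 131), (132, 126), (134, 119)]
```

>>> jog_arm --targets '[{"ax": 0, "ay": 0, "az": 0, "dx": 0, "dy": -3, "dz": 0, "jaw": 0.4}, {"ax": 0, "ay": 0, "az": 0.1, "dx": 1, "dy": -3.5, "dz": 0, "jaw": 0.4}, {"ax": 0, "ay": 0, "az": 0.1, "dx": 2, "dy": -3, "dz": 0, "jaw": 0.4}, {"ax": 0, "ay": 0, "az": 0.1, "dx": 1, "dy": -3, "dz": 0, "jaw": 0.4}, {"ax": 0, "ay": 0, "az": 0.1, "dx": 0, "dy": -3, "dz": 0, "jaw": 0.4}, {"ax": 0, "ay": 0, "az": 0.1, "dx": 0, "dy": -3, "dz": 0, "jaw": 0.4}, {"ax": 0, "ay": 0, "az": 0.1, "dx": 0, "dy": -3, "dz": 0, "jaw": 0.4}, {"ax": 0, "ay": 0, "az": 0.1, "dx": 0, "dy": -3, "dz": 0, "jaw": 0.4}, {"ax": 0, "ay": 0, "az": 0, "dx": 0, "dy": 0, "dz": 0, "jaw": 0.4}, {"ax": 0, "ay": 0, "az": 0, "dx": 0, "dy": 0, "dz": 0, "jaw": 0.4}]'

```text
time: 9.35
ee_pos: [0.4923, -0.2046, 0.2362]
ee_rot: [[0.171, 0.228, 0.959], [0.615, 0.735, -0.284], [-0.769, 0.639, -0.015]]
force: [0.3, 1.0, 0.5]
grip_width: 0.0598
```

```bash
python3 st.py
python3 - <<'E'
from h import *
import pickle
c=cam("wrist"); im=shot("wrist","w5"); pickle.dump(c,open("w5.pkl","wb")); print(-c[1].T@c[2])
O=H-Y*.075-Z*.036
t=proj(0,O+X*.066-Y*.012+Z*.093,c); print("pred tip",t)
u,v=t.astype(int); u0,v0=max(u-40,0),max(v-40,0)
b=im[...,::-1][v0:v0+110,u0:u0+130]; print(u0,v0)
w4=cv2.imread("pics/w4.png")[95:175,190:290]
cv2.imwrite("pics/e1.png",np.hstack([cv2.resize(b,(520,440),interpolation=cv2.INTER_CUBIC)[:400] if 0 else cv2.resize(b,None,fx=3.6,fy=3.6,interpolation=cv2.INTER_CUBIC)[:320],cv2.resize(w4,None,fx=3.2,fy=4,interpolation=cv2.INTER_CUBIC)]))
E
```

```text
9.35 [ 0.4923 -0.2046  0.2362] F [0.2679 1.0229 0.5166] T [-0.6095  0.2014 -0.021 ] 0.05980370151545677 [ 0.4493  0.3324  0.2938  1.6386 -0.6989  1.5633  0.5945]
grasp angle 0.491232830789687 rad 0.4283376801166368 tool tilt 39.698300957188955 z.X 0.9998100285703955 along X -0.0010404510051045205
[ 0.4857 -0.2311  0.3991]
pred tip [305.4795  67.6865]
265 27
```

View pics/e1.png

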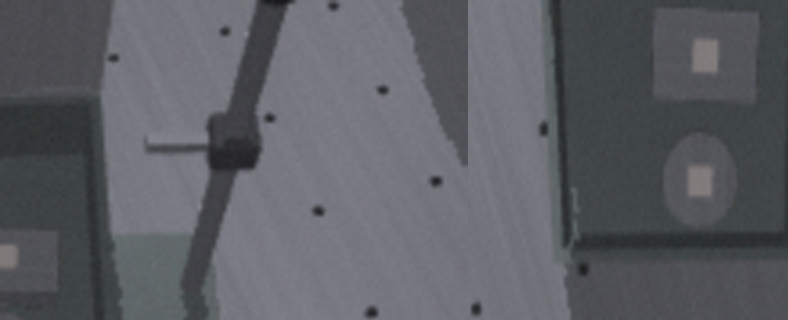

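Left crop (w5): the pointer tip is at (147,145), or (305.8,67.2) in the full image. The prediction for 93 mm was (305.5,67.7). Right crop: the round mount's chip is at (700,181).

Run:
```python
from h import *
import pickle
c4=pickle.load(open("w4.pkl","rb"));c5=pickle.load(open("w5.pkl","rb"))
w=lambda u,v:((u+.5)/1.55-.5,(v+.5)/1.55-.5)
O=H-Y*.075-Z*.036; loc=lambda p:np.array([(p-O)@X,(p-O)@Y,p[2]])
for a,b in [((305.5,67.0),(475,188)),((305.5,67),(475,190))]:
    p,e=tri(ray(0,a,c5),ray(0,w(*b),c4)); print("tip",p,loc(p),e)
p=onz(0,(190+700/3.2-.3,95+181/4-.4),.017,c4); print("round",p,loc(p))
# w5 white chips
im=cv2.imread("pics/w5.png"); 
p,e=tri(ray(0,(265+7/3.6-.4,27+257/3.6-.4),c5),ray(0,w(409,168),c4)); print("oblong chip (z .017?)",p,loc(p),e)
y=np.radians(7.5); lx=np.array([np.cos(y),np.sin(y),0]); ly=np.array([-lx[1],lx[0],0])
go([.552,-.314,.22],toolR(-Z,-ly))
# round chip in w5 
q=proj(0,O+X*.0107-Y*.0463+Z*.018,c5); print("round pred in w5",q)
g=cv2.cvtColor(im,cv2.COLOR_BGR2GRAY); u,v=q.astype(int); s=g[v-12:v+13,u-12:u+13].astype(float); m=s>s.max()-15; yy,xx=np.nonzero(m); print(s.max(),m.sum(),xx.mean()+u-12,yy.mean()+v-12)
uv=(xx.mean()+u-12,yy.mean()+v-12); p=onz(0,uv,.017,c5); print("round w5",p,loc(p));
```

```text
tip [0.6312 0.0387 0.0938] [ 0.0662 -0.0116  0.0938] 0.0005665726959345832
tip [0.6305 0.0373 0.0953] [ 0.066  -0.013   0.0953] 0.0007151768505221529
round [ 0.7885 -0.0459  0.017 ] [ 0.2407 -0.0501  0.017 ]
oblong chip (z .017?) [0.5848 0.0655 0.0172] [0.0143 0.0016 0.0172] 0.0024627795429773966
t 9.4 tcp [ 0.4937 -0.2027  0.2382] shift first cm [-4.4502 -8.0573  8.7436] rotvec [ 1.1028 -0.4085 -0.6059] shift after rot cm [ 1.8151  4.3308 11.7951]
round pred in w5 [264.2457 123.057 ]
125.0 43 263.9767441860465 122.58139534883722
round w5 [0.5683 0.022  0.017 ] [ 0.0103 -0.0447  0.017 ]
```

>>> jog_arm --targets '[{"ax": 0.0919, "ay": -0.034, "az": -0.0505, "dx": 0, "dy": 0, "dz": 0, "jaw": 0.4}, {"ax": 0.0919, "ay": -0.034, "az": -0.0505, "dx": 0, "dy": 0, "dz": 0, "jaw": 0.4}, {"ax": 0.0919, "ay": -0.034, "az": -0.0505, "dx": 0, "dy": 0, "dz": 0, "jaw": 0.4}, {"ax": 0.0919, "ay": -0.034, "az": -0.0505, "dx": 0, "dy": 0, "dz": 0, "jaw": 0.4}, {"ax": 0.0919, "ay": -0.034, "az": -0.0505, "dx": 0, "dy": 0, "dz": 0, "jaw": 0.4}, {"ax": 0.0919, "ay": -0.034, "az": -0.0505, "dx": 0, "dy": 0, "dz": 0, "jaw": 0.4}, {"ax": 0.0919, "ay": -0.034, "az": -0.0505, "dx": 0, "dy": 0, "dz": 0, "jaw": 0.4}, {"ax": 0.0919, "ay": -0.034, "az": -0.0505, "dx": 0, "dy": 0, "dz": 0, "jaw": 0.4}, {"ax": 0.0919, "ay": -0.034, "az": -0.0505, "dx": 0, "dy": 0, "dz": 0, "jaw": 0.4}, {"ax": 0.0919, "ay": -0.034, "az": -0.0505, "dx": 0, "dy": 0, "dz": 0, "jaw": 0.4}, {"ax": 0.0919, "ay": -0.034, "az": -0.0505, "dx": 0, "dy": 0, "dz": 0, "jaw": 0.4}, {"ax": 0.0919, "ay": -0.034, "az": -0.0505, "dx": 0, "dy": 0, "dz": 0, "jaw": 0.4}]'

```text
time: 10.4
ee_pos: [0.4953, -0.2, 0.2417]
ee_rot: [[0.005, 0.991, 0.131], [-0.004, 0.131, -0.991], [-1.0, 0.005, 0.004]]
force: [-0.0, 0.3, 0.2]
grip_width: 0.0596
```

>>> jog_arm --targets '[{"ax": 0, "ay": 0, "az": 0, "dx": 0, "dy": 1.1, "dz": 3, "jaw": 0.4}, {"ax": 0, "ay": 0, "az": 0, "dx": 0, "dy": 1.1, "dz": 3, "jaw": 0.4}, {"ax": 0, "ay": 0, "az": 0, "dx": 0, "dy": 1.1, "dz": 3, "jaw": 0.4}, {"ax": 0, "ay": 0, "az": 0, "dx": 0, "dy": 1, "dz": 2.8, "jaw": 0.4}, {"ax": 0, "ay": 0, "az": 0, "dx": 0, "dy": 0, "dz": 0, "jaw": 0.4}]'

```text
time: 10.82
ee_pos: [0.554, -0.3162, 0.2401]
ee_rot: [[0.004, 0.991, 0.132], [-0.004, 0.132, -0.991], [-1.0, 0.003, 0.004]]
force: [0.2, -1.0, -0.4]
grip_width: 0.0598
```

Run:
```python
from h import *
import pickle
y=np.radians(7.5); lx=np.array([np.cos(y),np.sin(y),0]); ly=np.array([-lx[1],lx[0],0])
go([.552,-.314,.22],toolR(-Z,-ly)); print(r.observe()["ee_rot"])
c=cam("wrist"); im=shot("wrist","w6"); pickle.dump(c,open("w6.pkl","wb"))
for q in (-54,46,85): print(q,proj(0,np.array([.6155,-.308,.022])+lx*(q-85)/1e3,c)*1.55)
g=cv2.cvtColor(im,cv2.COLOR_RGB2GRAY); m=(g<55).astype(np.uint8)
for k in cv2.findContours(m,cv2.RETR_EXTERNAL,cv2.CHAIN_APPROX_NONE)[0]:
    if cv2.contourArea(k)>300: print(cv2.contourArea(k),cv2.minAreaRect(k))
cv2.imwrite("pics/w6b.png",cv2.resize(im[...,::-1],None,fx=1.55,fy=1.55,interpolation=cv2.INTER_CUBIC))
```

```text
t 10.82 tcp [ 0.554  -0.3162  0.2401] shift first cm [ 2.01   -0.178  -0.2492] rotvec [ 0.0013  0.0041 -0.0034] shift after rot cm [ 2.0116 -0.1714 -0.2406]
[[ 0.0039  0.9913  0.1318]
 [-0.0037  0.1318 -0.9913]
 [-1.      0.0034  0.0041]]
-54 [395.6115 342.4616]
46 [395.5756 227.1563]
85 [395.5598 176.4145]
1021.5 ((44.78000259399414, 266.0400085449219), (24.599998474121094, 53.19999313354492), 53.13010025024414)
28793.5 ((255.0, 314.0), (500.0, 138.0), -0.0)
710.0 ((254.0, 184.0), (74.0, 10.0), 90.0)
1236.0 ((10.5, 128.0), (21.0, 96.0), 0.0)
```

View pics/w6b.png

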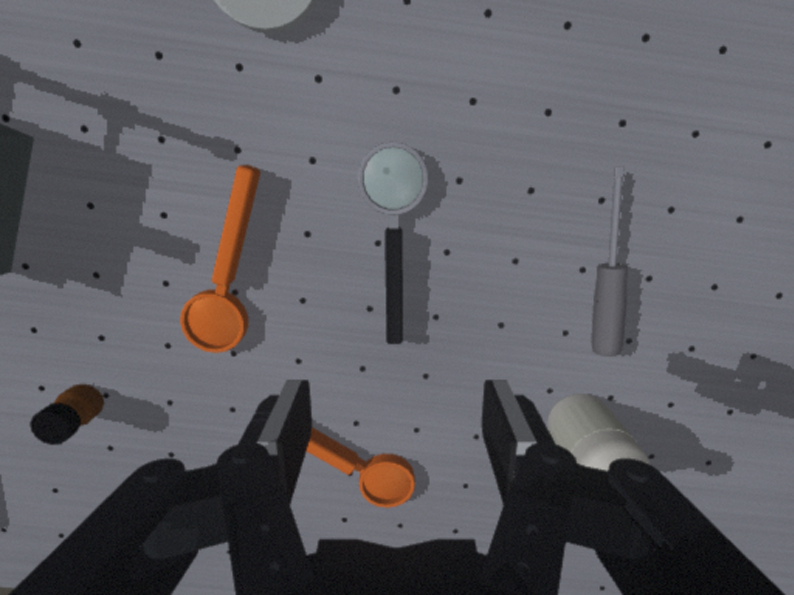

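The handle mask is centred at (254,184), exactly vertical in the image, and the lens is at (394,178) against a predicted (396,176). The bottle stands at right, around (590,430), so I'll check its clearance and compute the descent.

Run:
```python
from h import *
import pickle
c=pickle.load(open("w6.pkl","rb")); w=lambda u,v:((u+.5)/1.55-.5,(v+.5)/1.55-.5)
a=onz(0,(254,146.5),.022,c);b=onz(0,(254,221),.022,c); L=onz(0,w(394,178.5),.012,c)
print("front",a,"back",b,np.linalg.norm(a-b),"lens",L,np.linalg.norm(L-a)); 
lx=(L-b)*[1,1,0]; lx/=np.linalg.norm(lx); print("yaw",np.degrees(np.arctan2(lx[1],lx[0])))
ly=np.array([-lx[1],lx[0],0]); g=L-.064*lx; print("grasp",g)
go([g[0],g[1],.004],toolR(-Z,-ly))
for n,uv,z in [("scene",(138,150),.0),("scene",(130,121),.13),("side",(225,325),0.01),("side",(222,283),.13)]:
    p=onz(n,uv,z); print("bottle",n,p,"loupe frame",(p-g)@lx,(p-g)@ly)
p=onz("scene",(268.5,166),.01); print("vial",p,(p-g)@lx,(p-g)@ly)
```

```text
front [ 0.5767 -0.3116  0.022 ] back [ 0.4774 -0.3245  0.022 ] 0.10014691483974054 lens [ 0.6134 -0.3068  0.012 ] 0.03833617980269677
yaw 7.405045723559326
grasp [ 0.5499 -0.3151  0.012 ]
t 10.87 tcp [ 0.5536 -0.3139  0.2402] shift first cm [23.6185 -0.4565  0.0006] rotvec [ 0.0036  0.0027 -0.0034] shift after rot cm [23.6198 -0.3762  0.0653]
bottle scene [ 0.4235 -0.5074  0.    ] loupe frame -0.15020747423175349 -0.17436805892689922
bottle scene [ 0.4177 -0.5067  0.13  ] loupe frame -0.1558190601700476 -0.17293824228749072
bottle side [ 0.4138 -0.5335  0.01  ] loupe frame -0.163112584622176 -0.19908399222429865
bottle side [ 0.4146 -0.5186  0.13  ] loupe frame -0.16040356770714778 -0.18439215116292795
vial [ 0.374  -0.0399  0.01  ] -0.13898832938161973 0.29551026836526334
```

>>> jog_arm --targets '[{"ax": 0, "ay": 0, "az": -0.0034, "dx": 3, "dy": -0.4, "dz": 0, "jaw": 0.4}, {"ax": 0, "ay": 0, "az": 0, "dx": 3, "dy": 0, "dz": 0, "jaw": 0.4}, {"ax": 0, "ay": 0, "az": 0, "dx": 3, "dy": 0, "dz": 0, "jaw": 0.4}, {"ax": 0, "ay": 0, "az": 0, "dx": 3, "dy": 0, "dz": 0, "jaw": 0.4}, {"ax": 0, "ay": 0, "az": 0, "dx": 3, "dy": 0, "dz": 0, "jaw": 0.4}, {"ax": 0, "ay": 0, "az": 0, "dx": 3, "dy": 0, "dz": 0, "jaw": 0.4}, {"ax": 0, "ay": 0, "az": 0, "dx": 2, "dy": 0, "dz": 0, "jaw": 0.4}, {"ax": 0, "ay": 0, "az": 0, "dx": 1.5, "dy": 0, "dz": 0, "jaw": 0.4}, {"ax": 0, "ay": 0, "az": 0, "dx": 0, "dy": 0, "dz": 0, "jaw": 0.4}]'

```text
time: 11.62
ee_pos: [0.5478, -0.3104, 0.0225]
ee_rot: [[-0.003, 0.991, 0.136], [0.002, 0.136, -0.991], [-1.0, -0.003, -0.002]]
force: [0.4, 0.8, -0.3]
grip_width: 0.0596
```

Run:
```python
from h import *
y=np.radians(7.4); lx=np.array([np.cos(y),np.sin(y),0]); ly=np.array([-lx[1],lx[0],0])
go([.5499,-.3151,.004],toolR(-Z,-ly)); print(r.observe()["force"])
```

```text
t 11.62 tcp [ 0.5478 -0.3104  0.0225] shift first cm [1.8444 0.1483 0.4949] rotvec [ 0.0071 -0.0021  0.0031] shift after rot cm [1.8459 0.146  0.4901]
[ 0.3609  0.8264 -0.2706]
```

>>> jog_arm --targets '[{"ax": 0.006, "ay": 0, "az": 0, "dx": 0, "dy": 0.1, "dz": 0.45, "jaw": 0.4}, {"ax": 0, "ay": 0, "az": 0, "dx": 1, "dy": 0, "dz": 0, "jaw": 0.4}, {"ax": 0, "ay": 0, "az": 0, "dx": 0.8, "dy": 0, "dz": 0, "jaw": 0.4}, {"ax": 0, "ay": 0, "az": 0, "dx": 0, "dy": 0, "dz": 0, "jaw": -1}, {"ax": 0, "ay": 0, "az": 0, "dx": 0, "dy": 0, "dz": 0, "jaw": -1}, {"ax": 0, "ay": 0, "az": 0, "dx": 0, "dy": 0, "dz": 0, "jaw": -1}, {"ax": 0, "ay": 0, "az": 0, "dx": 0, "dy": 0, "dz": 0, "jaw": -1}, {"ax": 0, "ay": 0, "az": 0, "dx": 0, "dy": 0, "dz": 0, "jaw": -1}, {"ax": 0, "ay": 0, "az": 0, "dx": 0, "dy": 0, "dz": 0, "jaw": -1}, {"ax": 0, "ay": 0, "az": 0, "dx": 0, "dy": 0, "dz": 0, "jaw": -1}]' --force 60

```text
time: 12.45
ee_pos: [0.5499, -0.3188, 0.0072]
ee_rot: [[-0.0, 0.992, 0.126], [-0.001, 0.126, -0.992], [-1.0, -0.0, 0.001]]
force: [-0.7, -0.2, 6.0]
grip_width: 0.0123
```

```bash
python3 st.py
```

```text
12.45 [ 0.5499 -0.3188  0.0072] F [-0.719  -0.1629  5.9532] T [ 0.182   0.2085 -0.0379] 0.012267270172512697 [ 0.2294  0.5733  0.2916  1.6554 -0.1928  0.9409 -0.8536]
grasp angle -0.05583258725388403 rad 0.45270597645351995 tool tilt -0.06616464011390856 z.X 0.39142056991514307 along X 0.08536741676923401
```

>>> jog_arm --targets '[{"ax": 0, "ay": 0, "az": 0, "dx": -1, "dy": 0, "dz": 0, "jaw": -1}, {"ax": 0, "ay": 0, "az": 0, "dx": -2, "dy": 0, "dz": 0, "jaw": -1}, {"ax": 0, "ay": 0, "az": 0, "dx": -3, "dy": 0, "dz": 0, "jaw": -1}, {"ax": 0, "ay": 0, "az": 0, "dx": -3, "dy": 0, "dz": 0, "jaw": -1}, {"ax": 0, "ay": 0, "az": 0, "dx": -3, "dy": 0, "dz": 0, "jaw": -1}, {"ax": 0, "ay": 0, "az": 0, "dx": -2, "dy": 0, "dz": 0, "jaw": -1}, {"ax": 0, "ay": 0, "az": 0, "dx": -1, "dy": 0, "dz": 0, "jaw": -1}, {"ax": 0, "ay": 0, "az": 0, "dx": 0, "dy": 0, "dz": 0, "jaw": -1}]'

```text
time: 13.12
ee_pos: [0.5506, -0.319, 0.1591]
ee_rot: [[0.002, 0.992, 0.126], [-0.002, 0.126, -0.992], [-1.0, 0.002, 0.003]]
force: [0.2, 0.2, -0.5]
grip_width: 0.0127
```

Run:
```python
from h import *
s=r.observe(); R=np.array(s["ee_rot"]); print(s["force"],s["torque"],s["grip_width"],R)
go([.5048,.0131,.15],R)
```

```text
[ 0.1593  0.1557 -0.5051] [0.0403 0.0309 0.0181] 0.01269074334520478 [[ 0.0025  0.992   0.1259]
 [-0.0023  0.1259 -0.992 ]
 [-1.      0.0022  0.0025]]
t 13.12 tcp [ 0.5506 -0.319   0.1591] shift first cm [  0.8217  -0.3619 -33.5277] rotvec [0. 0. 0.] shift after rot cm [  0.8217  -0.3619 -33.5277]
```

>>> jog_arm --targets '[{"ax": 0, "ay": 0, "az": 0, "dx": 0, "dy": 0, "dz": -1.5, "jaw": -1}, {"ax": 0, "ay": 0, "az": 0, "dx": 0, "dy": 0, "dz": -3, "jaw": -1}, {"ax": 0, "ay": 0, "az": 0, "dx": 0, "dy": 0, "dz": -3.3, "jaw": -1}, {"ax": 0, "ay": 0, "az": 0, "dx": 0, "dy": 0, "dz": -3.3, "jaw": -1}, {"ax": 0, "ay": 0, "az": 0, "dx": 0, "dy": 0, "dz": -3.3, "jaw": -1}, {"ax": 0, "ay": 0, "az": 0, "dx": 0, "dy": 0, "dz": -3.3, "jaw": -1}, {"ax": 0, "ay": 0, "az": 0, "dx": 0, "dy": 0, "dz": -3.3, "jaw": -1}, {"ax": 0, "ay": 0, "az": 0, "dx": 0, "dy": 0, "dz": -3.3, "jaw": -1}, {"ax": 0, "ay": 0, "az": 0, "dx": 0, "dy": 0, "dz": -3.3, "jaw": -1}, {"ax": 0, "ay": 0, "az": 0, "dx": 0, "dy": 0, "dz": -3, "jaw": -1}, {"ax": 0, "ay": 0, "az": 0, "dx": 0, "dy": 0, "dz": -2, "jaw": -1}, {"ax": 0, "ay": 0, "az": 0, "dx": 0, "dy": 0, "dz": -0.9, "jaw": -1}]'

```text
time: 14.12
ee_pos: [0.506, 0.0174, 0.1546]
ee_rot: [[-0.004, 0.991, 0.13], [-0.0, 0.13, -0.991], [-1.0, -0.004, -0.0]]
force: [0.3, -0.9, -1.6]
grip_width: 0.0122
```

>>> jog_arm --targets '[{"ax": 0, "ay": 0, "az": 0, "dx": 0, "dy": 0, "dz": 0, "jaw": -1}, {"ax": 0, "ay": 0, "az": 0, "dx": 0, "dy": 0, "dz": 0, "jaw": -1}]'

```text
time: 14.28
ee_pos: [0.5071, 0.0129, 0.1554]
ee_rot: [[-0.002, 0.992, 0.126], [-0.002, 0.126, -0.992], [-1.0, -0.003, 0.001]]
force: [0.0, -0.4, -2.1]
grip_width: 0.0129
```

Run:
```python
from h import *
s=r.observe(); R=np.array(s["ee_rot"]); print(s["grip_width"],R)
y=np.radians(7.3); lx=np.array([np.cos(y),np.sin(y),0]); ly=np.array([-lx[1],lx[0],0])
go([.5048,.0131,.0945],toolR(-Z,-ly))
```

```text
0.01287225109918112 [[-0.0024  0.992   0.126 ]
 [-0.0015  0.126  -0.992 ]
 [-1.     -0.0026  0.0012]]
t 14.28 tcp [0.5071 0.0129 0.1554] shift first cm [ 6.0897 -0.2076 -0.0529] rotvec [-0.0011  0.0012  0.0026] shift after rot cm [ 6.0892 -0.2234 -0.0458]
```

>>> jog_arm --targets '[{"ax": 0, "ay": 0, "az": 0, "dx": 1, "dy": -0.1, "dz": 0, "jaw": -1}, {"ax": 0, "ay": 0, "az": 0, "dx": 1.3, "dy": -0.1, "dz": 0, "jaw": -1}, {"ax": 0, "ay": 0, "az": 0, "dx": 1.3, "dy": 0, "dz": 0, "jaw": -1}, {"ax": 0, "ay": 0, "az": 0, "dx": 1.3, "dy": 0, "dz": 0, "jaw": -1}, {"ax": 0, "ay": 0, "az": 0, "dx": 0.8, "dy": 0, "dz": 0, "jaw": -1}, {"ax": 0, "ay": 0, "az": 0, "dx": 0.3, "dy": 0, "dz": 0, "jaw": -1}, {"ax": 0, "ay": 0, "az": 0, "dx": 0, "dy": 0, "dz": 0, "jaw": -1}, {"ax": 0, "ay": 0, "az": 0, "dx": 0, "dy": 0, "dz": 0, "jaw": -1}]'

```text
time: 14.95
ee_pos: [0.5056, 0.0131, 0.0965]
ee_rot: [[-0.001, 0.992, 0.125], [-0.001, 0.125, -0.992], [-1.0, -0.001, 0.001]]
force: [-0.0, 0.9, -1.7]
grip_width: 0.0127
```

Run:
```python
from h import *
import pickle
y=np.radians(7.3); lx=np.array([np.cos(y),np.sin(y),0]); ly=np.array([-lx[1],lx[0],0])
go([.5048,.0131,.0945],toolR(-Z,-ly))
c=cam("wrist"); w=shot("wrist","w7"); pickle.dump(c,open("w7.pkl","wb")); a=shot("side","side2"); b=shot("scene","scene2")
f=lambda c,k:cv2.resize(c[...,::-1],None,fx=k,fy=k,interpolation=cv2.INTER_CUBIC)
L=np.array([.5683,.0212,.0945]); print([ (n,proj(n,L),proj(n,L-[0,0,.0775])) for n in("side","scene")],proj(0,L,c))
A=f(a[120:200,230:325],4.2);B=f(b[150:250,240:335],4.2); print(A.shape,B.shape)
u,v=proj(0,L,c).astype(int); u0=min(max(u-90,0),322);v0=min(max(v-60,0),264); C=f(w[v0:v0+120,u0:u0+190],4.2)[:]; print(u0,v0)
img=np.zeros((600,800,3),np.uint8); 
A=f(a[120:190,230:325],4.2); B=f(b[160:230,235:330],4.2); C=f(w[v0:v0+120,u0:u0+190],2.5)
img[:294,:399]=A; img[:294,401:800]=B; img[298:598,:475]=C
cv2.imwrite("pics/f1.png",img)
```

```text
t 14.95 tcp [0.5056 0.0131 0.0965] shift first cm [ 0.196  -0.0779 -0.0117] rotvec [-0.0017  0.0008  0.001 ] shift after rot cm [ 0.1959 -0.0781 -0.0117]
[('side', array([270.9025, 167.4695]), array([271.1373, 187.582 ])), ('scene', array([271.9133, 197.9156]), array([271.0386, 213.4184]))] [255.6593 136.1787]
(336, 399, 3) (420, 399, 3)
165 76
```

View pics/f1.png

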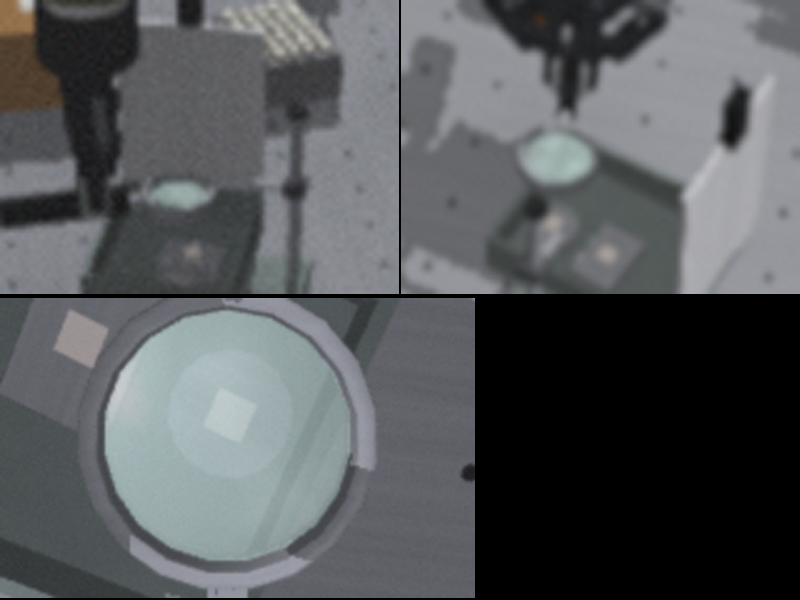

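The side view (top left) shows the lens at (180,195), the pointer at (265,188) and the cover upright. The scene view (top right) shows the lens above the case. In the wrist view (bottom) the lens centre is at about (228,436), with the round mount's chip seen through it at (231,415). Check the numbers.

Run:
```python
from h import *
import pickle
c=pickle.load(open("w7.pkl","rb")); s=r.observe(); R=np.array(s["ee_rot"]); print(s["ee_pos"])
W=lambda u,v:(165+(u+.5)/2.5-.5,76+(v-298+.5)/2.5-.5)
for z in(.0965,.1035): print("lens wrist z",z,onz(0,W(228,436),z,c))
print("round chip wrist",onz(0,W(231,415),.017,c), "cam",-c[1].T@c[2])
rs=ray("side",(230+180/4.2-.4,120+195/4.2-.4)); rc=ray("scene",(235+(557-401)/4.2-.4,160+158/4.2-.4)); rw=ray(0,W(228,436),c)
for n,a,b in [("side-scene",rs,rc),("side-wrist",rs,rw),("scene-wrist",rc,rw)]: print(n,tri(a,b))
print("lens by TCP",s["ee_pos"]+R[:,1]*.064)
O=H-Y*.075-Z*.036
for h in(.09,.095,.1): print("side tip proj",h,proj("side",O+X*.066-Y*.012+Z*h),"seen 293?,",120+188/4.2-.4)
```

```text
[0.5059 0.0135 0.097 ]
lens wrist z 0.0965 [0.5711 0.0214 0.0965]
lens wrist z 0.1035 [0.5719 0.0215 0.1035]
round chip wrist [0.5682 0.0201 0.017 ] cam [0.5872 0.0236 0.2389]
side-scene (array([0.5723, 0.0208, 0.1008]), np.float64(0.0025759733514050358))
side-wrist (array([0.5724, 0.0213, 0.0997]), np.float64(0.0019481570638025364))
scene-wrist (array([0.5717, 0.0214, 0.1021]), np.float64(0.00018167848616374916))
lens by TCP [0.5694 0.0216 0.097 ]
side tip proj 0.09 [289.6517 164.9287] seen 293?, 164.36190476190475
side tip proj 0.095 [289.6688 163.6059] seen 293?, 164.36190476190475
side tip proj 0.1 [289.686  162.2785] seen 293?, 164.36190476190475
```

>>> jog_arm --targets '[{"ax": 0, "ay": 0, "az": 0, "dx": 0.2, "dy": -0.15, "dz": 0, "jaw": -1}, {"ax": 0, "ay": 0, "az": 0, "dx": 0.2, "dy": -0.1, "dz": 0, "jaw": -1}, {"ax": 0, "ay": 0, "az": 0, "dx": 0, "dy": 0, "dz": 0, "jaw": -1}, {"ax": 0, "ay": 0, "az": 0, "dx": 0, "dy": 0, "dz": 0, "jaw": -1}, {"ax": 0, "ay": 0, "az": 0, "dx": 0, "dy": 0, "dz": 0, "jaw": -1}, {"ax": 0, "ay": 0, "az": 0, "dx": 0, "dy": 0, "dz": 0, "jaw": -1}]'

```text
time: 15.6
ee_pos: [0.503, 0.0133, 0.0924]
ee_rot: [[-0.001, 0.992, 0.126], [-0.001, 0.126, -0.992], [-1.0, -0.001, 0.001]]
force: [0.1, -0.4, -1.8]
grip_width: 0.0124
```

Run:
```python
from h import *
s=r.observe(); R=np.array(s["ee_rot"]); print(s["time"],s["ee_pos"],s["grip_width"],"lens by TCP",s["ee_pos"]+R[:,1]*.064,R[:,0],np.abs(s["joint_vel"]).max())
im=r.get_image("wrist"); hsv=cv2.cvtColor(im,cv2.COLOR_RGB2HSV); m=cv2.inRange(hsv,(70,25,120),(105,255,255)); m[:60]=0; m[250:]=0
k=max(cv2.findContours(m,cv2.RETR_EXTERNAL,cv2.CHAIN_APPROX_NONE)[0],key=cv2.contourArea); e=cv2.fitEllipse(cv2.convexHull(k)); print(e,onz("wrist",e[0],.097))
d=0.0
if np.abs(s["joint_vel"]).max()<.05: print(r.hand_in())
```

```text
15.6 [0.503  0.0133 0.0924] 0.012421086685279806 lens by TCP [0.5665 0.0214 0.0923] [-0.0009 -0.0008 -1.    ] 0.0018336464888194974
((255.44931030273438, 130.7538604736328), (98.32684326171875, 99.92936706542969), 3.1986067295074463) [0.569 0.022 0.097]
the job is handed in; nothing more can be done
None
```

I folded the cover upright by its tab, let go of it, then picked up the loupe by its handle and held it level over the round mount. I handed the job in at about 15.6 s. The hand-in gave no verdict, so these are my own last checks.

- **Cover:** it measured about 1.56 rad by the arm's position while I held it. It still stood upright and untouched in the final side and scene views.
- **Lens position:** the final lens centre is about (0.569, 0.022) by the wrist camera and (0.5665, 0.0214) by the arm's position. The round mount is at about (0.568, 0.021), so the sideways error is roughly 1–2 mm against 10 mm allowed.
- **Lens height:** this is where my measurements disagreed. By the arm's position the lens is at 92 mm. Camera triangulation before I lowered the loupe by 4 mm implies about 97 mm now. The pointer tip is at about 94–95 mm, so both are within the 8 mm allowed.
- **Pointer height:** the best wrist pair gave 94–95 mm, while an earlier, poorer pair gave 89 mm. A brightness check in the side and scene images was inconclusive.
- **Steadiness:** the tool axis was vertical to about 0.001 rad, the joint speeds were near zero and the grip opening was 12.4 mm. I did not measure the loupe's own tilt separately.
- **Everything else:** the mounts showed no shift in the final views. I did not re-measure the pointer or the other objects at the end.

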